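Find the free panel of a service duct and push it open

TASK

One of the four identical panels on top of the grey service duct is free on its middle pivot; the other three are blocked underneath. Press the panels near an edge with closed fingertips to find the one that rocks, then push that edge down until the panel is fully open and leave it so. Do not force the firm panels, pick nothing up, and leave the things standing round the duct where they are.

Things in the scene. Friction and masses are not known exactly. Their poses are not given: they have to be found in the camera images.
- duct: Low grey service duct, fixed, 114 mm deep (its x), 444 mm long (its y), top 75 mm above the bench, 18 mm wide flange 6 mm high along both long feet. Origin: centre of its underside, on the bench; x away from the robot, y to the left, z up. Four identical aluminium panels in a row close its top; the walls round them are rigid. Under the free panel are 50 mm of room for fingertips.
- panel_a (a joint): Tilt of the leftmost (+y end of the duct) panel, rad: 0 flush, positive front edge (nearest the robot) down, negative back edge down. If blocked it gives about 2 mm at the edge and is then firm. If free (one of the four, not always the same) it tips under 3 N pressed 30 mm from its middle, stays where it is left, and stops at 0.75 either way, pressed edge 31 mm down, other edge as far up.
- panel_a_mid (a point): Middle of the leftmost (+y end of the duct) panel's upper face, 74 mm above the bench, 156 mm left of the duct's middle. Plate 90 mm (x) by 88 mm (y), 5 mm thick, in an opening 94 x 92 mm, pivoted on its middle line along y; three dark ribs 26 to 36 mm before and behind the middle show where to press. x points to its back edge, z is normal to the plate.
- panel_b (a joint): Tilt of the second from the left panel, rad: 0 flush, positive front edge (nearest the robot) down, negative back edge down. If blocked it gives about 2 mm at the edge and is then firm. If free (one of the four, not always the same) it tips under 3 N pressed 30 mm from its middle, stays where it is left, and stops at 0.75 either way, pressed edge 31 mm down, other edge as far up.
- panel_b_mid (a point): Middle of the second from the left panel's upper face, 74 mm above the bench, 52 mm left of the duct's middle. Plate 90 mm (x) by 88 mm (y), 5 mm thick, in an opening 94 x 92 mm, pivoted on its middle line along y; three dark ribs 26 to 36 mm before and behind the middle show where to press. x points to its back edge, z is normal to the plate.
- panel_c (a joint): Tilt of the third from the left panel, rad: 0 flush, positive front edge (nearest the robot) down, negative back edge down. If blocked it gives about 2 mm at the edge and is then firm. If free (one of the four, not always the same) it tips under 3 N pressed 30 mm from its middle, stays where it is left, and stops at 0.75 either way, pressed edge 31 mm down, other edge as far up.
- panel_c_mid (a point): Middle of the third from the left panel's upper face, 74 mm above the bench, 52 mm right of the duct's middle. Plate 90 mm (x) by 88 mm (y), 5 mm thick, in an opening 94 x 92 mm, pivoted on its middle line along y; three dark ribs 26 to 36 mm before and behind the middle show where to press. x points to its back edge, z is normal to the plate.
- panel_d (a joint): Tilt of the rightmost (-y end of the duct) panel, rad: 0 flush, positive front edge (nearest the robot) down, negative back edge down. If blocked it gives about 2 mm at the edge and is then firm. If free (one of the four, not always the same) it tips under 3 N pressed 30 mm from its middle, stays where it is left, and stops at 0.75 either way, pressed edge 31 mm down, other edge as far up.
- panel_d_mid (a point): Middle of the rightmost (-y end of the duct) panel's upper face, 74 mm above the bench, 156 mm right of the duct's middle. Plate 90 mm (x) by 88 mm (y), 5 mm thick, in an opening 94 x 92 mm, pivoted on its middle line along y; three dark ribs 26 to 36 mm before and behind the middle show where to press. x points to its back edge, z is normal to the plate.
- vial_3: Bystander: glass vial with a black cap, 24 mm across and 60 mm tall, standing loose on the bench close to the duct; origin at the centre of its underside.
- beaker_50: Bystander: small clear beaker, 45 mm across and 57 mm tall, standing loose on the bench close to the duct; origin at the centre of its underside.
- objective_can: Bystander: white can with a black screw cap, 43 mm across and 65 mm tall, standing loose on the bench close to the duct; origin at the centre of its underside.
- immersion_oil: Bystander: dropper bottle with a black dropper cap, 28 mm across and 74 mm tall, standing loose on the bench close to the duct; origin at the centre of its underside.

How it is judged:
By the outcome, as a careful person would: the job done as asked, in the order asked, and still so for the second after the job is handed in, with the robot touching nothing.
It also fails if it takes over 42 s, if anything falls off the work surface, if the arm or the gripper's body presses on something with over 40 N, if the wrist force passes 120 N, or if a joint passes its speed limit or range.

ROBOT

A 6-joint arm with a two-finger parallel gripper is mounted at the origin on a cart in front of the work surface, level with it; the furniture and walls round the work are solid. World frame = base frame: x ahead of the robot, y to its left, z up, the work surface at z = 0. Lengths are in m, angles in rad, forces in N, time in s.
With the tool pointing down it reaches from about 0.4 to 0.825 m from the base axis. Payload 7 kg.
Tool frame: the origin (TCP) lies at the very end of the fingers, on their centre line; the grasp point (between the pads) lies 19 mm behind it; z points along the fingers, y is the line along which they close (so a half turn about z gives the same grasp; the last joint's range is limited). The gripper opens to 88 mm and grips with 3 to 60 N. Pads are 19 mm wide; open, the fingers measure 130 mm over their backs; the gripper's body (78 mm by 193 mm) begins 47 mm behind the grasp point.
Start: joints at [-0.86, 0.359, 0.012, 0, -1.224, -0.288], TCP at [0.277, -0.616, 0.227] pointing down, gripper open.
Joint ranges: [-3.07, 3.07], [-1.43, 2.12], [-1.02, 1.25], [-3.03, 1.67], [-3.05, -0], [-3.03, 3.03]. Speed limits (rad/s): [2.39, 2.39, 3.01, 3.14, 3.14, 3.14].

INTERFACE

Orientations are given as [roll, pitch, yaw] about the fixed x, y, z axes, in that order (R = Rz(yaw) Ry(pitch) Rx(roll)).
In Python, from workcell import env gives the robot as it stands.
- The arm moves only by the tool step_hand, called after "Call:" as name([rows], argument=value, ...), one row to a line, values as JSON. Schema: {"type":"object","properties":{"moves":{"type":"array","items":{"type":"object","properties":{"pos":{"type":"array","items":{"type":"number"},"minItems":3,"maxItems":3},"yaw":{"type":"number"}},"additionalProperties":false},"minItems":1,"maxItems":8},"jaw":{"type":"number"},"only":{"type":"string"},"quiet":{"type":"boolean"},"lines":{"type":"string"}},"required":["moves"],"additionalProperties":false}. moves is a list of rows, 1 to 8 of them, each an object with the fields pos (a list: dx, dy, dz in shares of 40 cm (1.0 is 40 cm)), yaw (a turn about the tool's z in fractions of the full range, 1 being pi rad); a field left out counts as zero; each row is the pose to reach, as a shift and turn from the pose commanded when the call began, along the tool's axes at that moment; what a row does not reach only later rows make up. A row lasts 1/8 s, in which the tool goes at most 0.0625 m and 0.188 rad, less where a joint would pass 70% of its speed; a pose out of reach is approached as far as the arm can. jaw is the finger opening in m, set as the call begins (left out keeps the last). The fingers move at their own pace and stop on an object; the grip force is fixed at half the most. Time passes only in rows, so rows that do not move let the fingers close. The tool returns the time, the measured TCP pose, the force, the opening and the grip force at its end. only (a regular expression) keeps the lines of the reply that match it, lines (a string "A,B") keeps lines A to B, and quiet returns only ok. No shift or turn number may pass 1 either way. Input that does not fit is refused with a message, and nothing moves.
- env.observe(): the state, without advancing time (a new reading comes with each control period).
- env.capture(name): name is "scene" or "top" or "wrist"; returns the picture (400x640x3 uint8, red, green, blue); there is no depth.
- env.camera_params(name): a dict with "fx", "fy", "cx", "cy" (pixels), "dist" ([k1, k2, p1, p2, k3] as OpenCV has them; the pictures are not rectified), "rvec" (rotation vector, rad) and "tvec" (3), from world to camera coordinates, as OpenCV has them. Camera axes: x right, y down, z forward; pixel columns grow to the right and rows downward; lengths in m; the calibration is good to about 2 mm. A picture is of the moment at which its call begins: read the wrist's pose just before it. camera_params takes no time and is no camera call; for the wrist camera it gives the pose at the moment of the call.
- env.job_done(): hands the job in; it is judged then, once.
The state is a dict: "t": time; "joint_pos": joint angles; "joint_velocities": joint speeds; "joint_torque": joint torques, N m; "eef_pos": TCP position; "tcp_rot": TCP orientation; "force": force on the tool from outside, world axes, zero at the start; "ft_torque": the same for the moment, N m; "finger_gap": finger opening in m; "grasp_force": force on a finger pad.
Only numpy, scipy, OpenCV 4.12 (cv2) and the standard library are available. Lean on these libraries where they do the work, as an engineer would, in place of code of your own. Each camera call takes 0.05 s, during which the arm holds its last target. There are 200 camera calls.

## Working session

There is one attempt and no reset: what is moved stays moved. The work goes in short steps, Python scripts to look and compute and a tool call to move; the robot and the scene stay as the last step left them, time stands still between calls to the robot, and variables do not carry over. Pictures are saved under pics/ and viewed, at most 10 in all, crops included, and the job is handed in when it is done.

```bash
ls; mkdir -p pics
```

Run:
```python
from workcell import env
import cv2
o=env.observe();print({k:o[k] for k in("t","eef_pos","tcp_rot","finger_gap","force")})
for n in("scene","top"):
    cv2.imwrite(f"pics/{n}0.png",env.capture(n)[:,:,::-1]);print(env.camera_params(n))
```

```text
pics
workcell.py
{'t': 0.0, 'eef_pos': array([ 0.27673864, -0.61512092,  0.2256289 ]), 'tcp_rot': array([ 3.13993439e+00, -1.21340882e-04, -2.71892354e+00]), 'finger_gap': 0.08782268187024839, 'force': array([-1.34894039, -0.06473894, -0.33746292])}
{'fx': 474.5034678744529, 'fy': 474.5034678744529, 'cx': 314.53316436316874, 'cy': 194.36822003801248, 'dist': array([0.03169259, 0.        , 0.        , 0.        , 0.        ]), 'rvec': array([ 1.01995005, -2.4895915 ,  1.01584901]), 'tvec': array([0.39613405, 0.30988771, 0.67861765])}
{'fx': 380.1051733100251, 'fy': 380.1051733100251, 'cx': 320.3664545679315, 'cy': 200.0871297079211, 'dist': array([-0.01871917,  0.        ,  0.        ,  0.        ,  0.        ]), 'rvec': array([ 2.17617087, -2.17232358,  0.15420683]), 'tvec': array([0.02083854, 0.55910751, 0.86727644])}
```

View pics/top0.png

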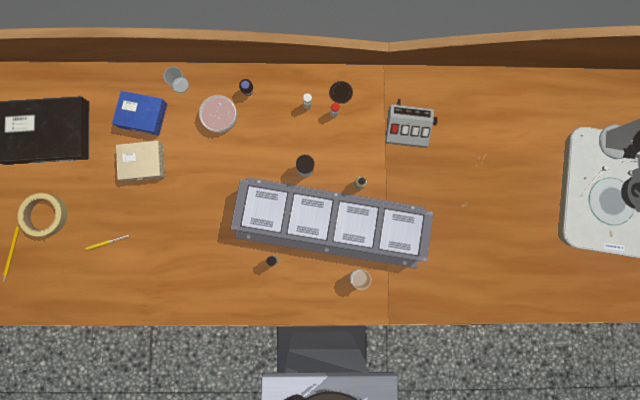

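View pics/scene0.png

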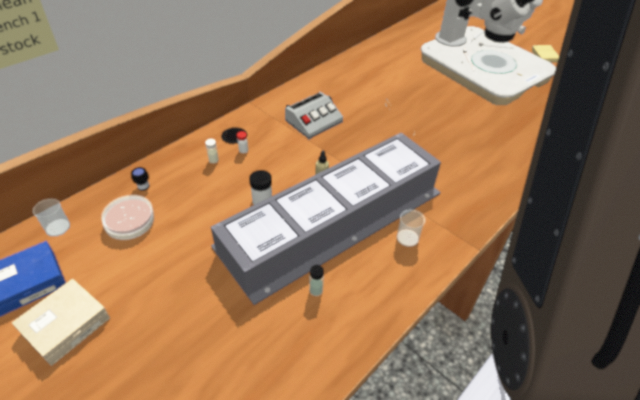

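The top view shows the duct with its four light panels centred near (265,209), (310,215), (356,224) and (401,231). The vial is at (271,261), the beaker at (360,279), the can at (305,164) and the oil at (361,182). The scene view shows the same four panels from the left side. Next I'll measure the panels in both views.

Create h.py:
```python
import numpy as np,cv2
from workcell import env
def cam(n):
    p=env.camera_params(n);K=np.array([[p['fx'],0,p['cx']],[0,p['fy'],p['cy']],[0,0,1]])
    R=cv2.Rodrigues(p['rvec'])[0];return K,p['dist'],R,np.array(p['tvec'])
def und(n,uv):
    K,d,R,t=cam(n);return cv2.undistortPoints(np.float64(uv).reshape(-1,1,2),K,d)[:,0]
def plane(n,uv,z):
    K,d,R,t=cam(n);c=-R.T@t;r=np.c_[und(n,uv),np.ones(len(uv))]@R
    return c+r*((z-c[2])/r[:,2])[:,None]
def tri(a,b):
    P=[np.c_[cam(n)[2],cam(n)[3]] for n in("top","scene")]
    X=cv2.triangulatePoints(P[0],P[1],und("top",a).T,und("scene",b).T);return (X[:3]/X[3]).T
```

Run:
```python
from h import *
C={}
for n,roi in(("top",(232,178,205,90)),("scene",(210,130,230,170))):
    im=cv2.imread(f"pics/{n}0.png");x,y,w,h=roi;g=im[y:y+h,x:x+w].min(2)
    m=cv2.morphologyEx((g>165).astype(np.uint8),cv2.MORPH_CLOSE,np.ones((3,3)))
    cs=[c for c in cv2.findContours(m,0,2)[0] if cv2.contourArea(c)>400]
    q=[]
    for c in cs:
        hull=cv2.convexHull(c)[:,0]+[x,y]
        # quad corners -> centre by diagonals in image
        k=cv2.approxPolyN(hull.reshape(-1,1,2).astype(np.int32),4)[0] if hasattr(cv2,'approxPolyN') else cv2.boxPoints(cv2.minAreaRect(hull))
        k=k.astype(float);a,b,c2,d=k
        s=np.linalg.solve(np.c_[c2-a,b-d],b-a)[0];q.append((a+s*(c2-a)).tolist())
    C[n]=sorted(q);print(n,np.round(C[n],1).tolist(),[cv2.contourArea(c) for c in cs])
T=tri(C["top"],C["scene"]);print(T.round(4))
P=plane("top",C["top"],.074);S=plane("scene",C["scene"],.074);print(P.round(4),S.round(4))
M=(P+S)/2;d=M[0]-M[3];yaw=np.arctan2(-d[0],d[1]);print("yaw",yaw,"len",np.linalg.norm(d),"mid",M.mean(0))
for nm,uv,z in(("vial",(271,261),.06),("beaker",(360,279),.05),("can",(305,163),.065),("oil",(361,182),.074)):
    print(nm,plane("top",[uv],z).round(3))
```

```text
top [[264.2, 208.5], [309.5, 216.5], [355.3, 224.3], [401.0, 232.0]] [1439.5, 1445.5, 1452.0, 1456.0]
scene [[260.8, 231.0], [310.3, 204.5], [355.6, 181.1], [396.5, 159.6]] [2151.0, 1826.0, 1567.5, 1395.0]
[[ 0.5352  0.1493  0.0727]
 [ 0.5174  0.0476  0.0747]
 [ 0.5    -0.0554  0.0741]
 [ 0.4826 -0.1583  0.0743]]
[[ 0.5348  0.1489  0.074 ]
 [ 0.5171  0.0473  0.074 ]
 [ 0.4999 -0.0556  0.074 ]
 [ 0.4826 -0.1584  0.074 ]] [[ 0.5347  0.1502  0.074 ]
 [ 0.5183  0.0475  0.074 ]
 [ 0.5002 -0.0554  0.074 ]
 [ 0.4829 -0.1585  0.074 ]]
yaw -0.16719747454368425 len 0.31237222166879114 mid [ 0.50879946 -0.00423935  0.074     ]
vial [[0.418 0.133 0.06 ]]
beaker [[ 0.377 -0.068  0.05 ]]
can [[0.641 0.058 0.065]]
oil [[ 0.596 -0.069  0.074]]
```

Add to h.py:
```python
EX=np.array([.986,-.1664,0]);
MID=dict(a=(.5348,.1495,.074),b=(.5177,.0474,.074),c=(.5,-.0555,.074),d=(.4827,-.1584,.074))
def to(p,yaw=-np.pi-.1672):
    from scipy.spatial.transform import Rotation as Ro
    o=env.observe();r=Ro.from_euler('xyz',[np.pi,0,o['tcp_rot'][2]])
    t=(o['tcp_rot'][2]-yaw+np.pi)%(2*np.pi)-np.pi
    print("shift",r.inv().apply(np.array(p)-o['eef_pos']).round(4),"turn",round(t,4),"pos",o['eef_pos'].round(4),"F",o['force'].round(2),"t",o['t'])
```

```bash
python3 -c "
from h import *
p=np.array(MID['d'])-.031*EX;p[2]=.1;print(p);to(p)"
```

```text
[ 0.452134  -0.1532416  0.1      ]
shift [-0.3494  0.3493  0.1257] turn 0.5899 pos [ 0.2768 -0.6152  0.2257] F [ 0.39  0.26 -0.73] t 0.1
```

The manual's scale: shifts go in shares of 40 cm and turns go in shares of pi rad. Converting my numbers, -0.349 m / 0.4 = -0.8725, -0.305 m / 0.4 = -0.7625, 0.59 rad / 3.1416 = 0.1878.

Call:
step_hand([
  {"pos": [-0.1,0.1,0],"yaw": 0.0382},
  {"pos": [-0.2125,0.2125,0],"yaw": 0.0891},
  {"pos": [-0.325,0.325,0.025],"yaw": 0.1401},
  {"pos": [-0.425,0.425,0.05],"yaw": 0.1878},
  {"pos": [-0.5375,0.5375,0.075],"yaw": 0.1878},
  {"pos": [-0.65,0.65,0.1],"yaw": 0.1878},
  {"pos": [-0.7625,0.7625,0.15],"yaw": 0.1878},
  {"pos": [-0.8725,0.8725,0.2],"yaw": 0.1878},
], jaw=0)

```text
t: 1.1
eef_pos: [0.4487, -0.1618, 0.1496]
tcp_rot: [3.141, 0.001, 2.975]
force: [1.7, -0.5, 0.6]
finger_gap: 0.0133
grasp_force: 0.0
```

Call:
step_hand([
  {},
  {},
])

```text
t: 1.35
eef_pos: [0.4482, -0.1635, 0.1498]
tcp_rot: [-3.141, -0.001, 2.976]
force: [0.1, -0.3, 0.2]
finger_gap: 0.0006
grasp_force: 0.0
```

```bash
python3 -c "
from h import *
p=np.array(MID['d'])-.031*EX;p[2]=.08;to(p)"
```

```text
shift [-0.0022  0.0108  0.0698] turn 0.0014 pos [ 0.4482 -0.1635  0.1498] F [ 0.06 -0.3   0.19] t 1.35
```

To row units: 0.072 m / 0.4 = 0.18, 0.071 m / 0.4 = 0.1775.

Call:
step_hand([
  {"pos": [-0.005,0.0275,0.075]},
  {"pos": [-0.005,0.0275,0.1375]},
  {"pos": [-0.005,0.0275,0.17]},
  {"pos": [-0.005,0.0275,0.1775]},
  {"pos": [-0.005,0.0275,0.18]},
  {"pos": [-0.005,0.0275,0.18]},
])

```text
t: 2.1
eef_pos: [0.4526, -0.1534, 0.0786]
tcp_rot: [3.141, 0.001, 2.974]
force: [-0.1, -0.0, 0.5]
finger_gap: 0.0005
grasp_force: 0.0
```

Call:
step_hand([
  {"pos": [0,0,0.0025]},
  {"pos": [0,0,0.005]},
  {"pos": [0,0,0.005]},
])

```text
t: 2.48
eef_pos: [0.4521, -0.1532, 0.0759]
tcp_rot: [3.142, 0.0, 2.974]
force: [0.8, -0.7, -0.1]
finger_gap: 0.0004
grasp_force: 0.0
```

To row units: 0.002 m / 0.4 = 0.005, 0.001 m / 0.4 = 0.0025.

Call:
step_hand([
  {"pos": [0,0,0.0025]},
  {"pos": [0,0,0.005]},
  {"pos": [0,0,0.005]},
])

```text
t: 2.85
eef_pos: [0.4521, -0.1532, 0.0738]
tcp_rot: [-3.142, -0.0, 2.974]
force: [0.2, -0.4, 0.7]
finger_gap: 0.0003
grasp_force: 0.1
```

Call:
step_hand([
  {"pos": [0,0,0.0025]},
  {"pos": [0,0,0.0025]},
])

```text
t: 3.1
eef_pos: [0.4522, -0.1533, 0.0733]
tcp_rot: [-3.142, 0.0, 2.975]
force: [-1.9, 1.6, 7.1]
finger_gap: 0.0004
grasp_force: 3.1
```

Call:
step_hand([
  {},
])

```text
t: 3.22
eef_pos: [0.4522, -0.1533, 0.0733]
tcp_rot: [-3.142, 0.0, 2.975]
force: [-1.5, 1.2, 6.9]
finger_gap: 0.0004
grasp_force: 3.0
```

Call:
step_hand([
  {"pos": [0,0,0.0025]},
  {"pos": [0,0,0.0025]},
])

```text
t: 3.48
eef_pos: [0.4523, -0.1533, 0.0731]
tcp_rot: [-3.141, 0.001, 2.975]
force: [-5.6, 3.5, 16.5]
finger_gap: 0.0005
grasp_force: 8.4
```

Panel d is firm, since the force rose from 7 to 16.5 N over 0.2 mm. On to panel c.

To row units: 0.104 m / 0.4 = 0.26, 0.1 m / 0.4 = 0.25.

Call:
step_hand([
  {"pos": [0,0,-0.03]},
  {"pos": [0,0.125,-0.03]},
  {"pos": [0,0.25,-0.03]},
  {"pos": [0,0.26,-0.015]},
  {"pos": [0,0.26,-0.0075]},
  {"pos": [0,0.26,-0.0075]},
])

```text
t: 4.22
eef_pos: [0.469, -0.0514, 0.0746]
tcp_rot: [-3.141, -0.001, 2.974]
force: [-0.0, 0.1, 0.3]
finger_gap: 0.0004
grasp_force: 0.0
```

Call:
step_hand([
  {"pos": [0,0,0.0025]},
  {"pos": [0,0,0.005]},
  {"pos": [0,0,0.005]},
])

```text
t: 4.6
eef_pos: [0.4693, -0.0513, 0.0729]
tcp_rot: [-3.141, -0.0, 2.974]
force: [0.2, -1.3, 2.5]
finger_gap: 0.0002
grasp_force: 1.3
```

Call:
step_hand([
  {"pos": [0,0,0.0025]},
  {"pos": [0,0,0.0025]},
])

```text
t: 4.85
eef_pos: [0.4694, -0.0508, 0.0719]
tcp_rot: [-3.141, -0.0, 2.974]
force: [-0.1, -2.2, 2.6]
finger_gap: 0.0003
grasp_force: 1.5
```

```bash
python3 -c "
from h import *
p=np.array(MID['c'])-.031*EX;to(p)"
```

```text
shift [ 0.0001  0.0005 -0.0021] turn -0.0001 pos [ 0.4694 -0.0508  0.0719] F [-0.09 -2.22  2.57] t 4.85
```

To row units: 0.002 m / 0.4 = 0.005, 0.001 m / 0.4 = 0.0025.

Call:
step_hand([
  {"pos": [0,0,0.0025]},
  {"pos": [0,0,0.005]},
])

```text
t: 5.1
eef_pos: [0.4697, -0.0506, 0.0699]
tcp_rot: [3.141, 0.0, 2.975]
force: [0.4, -2.9, 3.7]
finger_gap: 0.0001
grasp_force: 1.8
```

Call:
step_hand([
  {"pos": [0,0,0.0025]},
  {"pos": [0,0,0.005]},
  {"pos": [0,0,0.005]},
])

```text
t: 5.48
eef_pos: [0.4698, -0.0505, 0.0679]
tcp_rot: [3.141, 0.001, 2.974]
force: [0.5, -1.5, 2.8]
finger_gap: 0.0001
grasp_force: 1.3
```

Panel c gives 5 mm at about 3 N, so it is the free one. Pushing it open.

To row units: 0.01 m / 0.4 = 0.025, 0.008 m / 0.4 = 0.02.

Call:
step_hand([
  {"pos": [0,0,0.005]},
  {"pos": [0,0,0.01]},
  {"pos": [0,0,0.015]},
  {"pos": [0,0,0.02]},
  {"pos": [0,0,0.025]},
  {"pos": [0,0,0.025]},
])

```text
t: 6.22
eef_pos: [0.4689, -0.0507, 0.0575]
tcp_rot: [-3.141, -0.001, 2.974]
force: [-0.6, 0.3, 1.2]
finger_gap: 0.0003
grasp_force: 0.8
```

Call:
step_hand([
  {"pos": [0,0,0.0025]},
  {"pos": [0,0,0.005]},
  {"pos": [0,0,0.005]},
])

```text
t: 6.6
eef_pos: [0.4693, -0.0508, 0.0557]
tcp_rot: [-3.141, -0.0, 2.974]
force: [-0.7, 0.2, 3.7]
finger_gap: 0.0001
grasp_force: 1.1
```

To row units: 0.002 m / 0.4 = 0.005, 0.001 m / 0.4 = 0.0025.

Call:
step_hand([
  {"pos": [0,0,0.0025]},
  {"pos": [0,0,0.005]},
  {"pos": [0,0,0.005]},
])

```text
t: 6.98
eef_pos: [0.4693, -0.0507, 0.0537]
tcp_rot: [-3.142, -0.0, 2.974]
force: [-0.0, 0.2, 2.6]
finger_gap: 0.0003
grasp_force: 1.1
```

Call:
step_hand([
  {"pos": [0,0,0.0025]},
  {"pos": [0,0,0.0025]},
])

```text
t: 7.22
eef_pos: [0.4694, -0.0507, 0.0528]
tcp_rot: [-3.141, -0.0, 2.974]
force: [-0.7, 0.5, 4.0]
finger_gap: 0.0007
grasp_force: 1.4
```

To row units: 0.002 m / 0.4 = 0.005, 0.001 m / 0.4 = 0.0025.

Call:
step_hand([
  {"pos": [0,0,0.0025]},
  {"pos": [0,0,0.005]},
  {"pos": [0,0,0.005]},
])

```text
t: 7.6
eef_pos: [0.4699, -0.0508, 0.0519]
tcp_rot: [-3.142, 0.001, 2.975]
force: [-4.6, -0.3, 16.6]
finger_gap: 0.0002
grasp_force: 7.7
```

Call:
step_hand([
  {"pos": [0,0,0.0025]},
  {"pos": [0,0,0.0025]},
])

```text
t: 7.85
eef_pos: [0.47, -0.0508, 0.0517]
tcp_rot: [-3.142, 0.001, 2.975]
force: [-7.1, 1.7, 26.2]
finger_gap: 0.0003
grasp_force: 12.0
```

The panel has reached its stop: force rose to 26 N at z = 0.052. Lifting straight off to check.

To row units: -0.24 m / 0.4 = -0.6, -0.18 m / 0.4 = -0.45.

Call:
step_hand([
  {"pos": [0,0,-0.0125]},
  {"pos": [0,0,-0.075]},
  {"pos": [0,0,-0.2]},
  {"pos": [0,0,-0.35]},
  {"pos": [0,-0.15,-0.4]},
  {"pos": [0,-0.3,-0.4]},
  {"pos": [0,-0.45,-0.4]},
  {"pos": [0,-0.6,-0.4]},
])

```text
t: 8.85
eef_pos: [0.4287, -0.2889, 0.2096]
tcp_rot: [3.141, -0.0, 2.975]
force: [1.5, 0.5, 0.2]
finger_gap: 0.0004
grasp_force: 0.0
```

Call:
step_hand([
  {"pos": [0,-0.15,0]},
  {"pos": [0,-0.2,0]},
  {"pos": [0,-0.2,0]},
])

```text
t: 9.22
eef_pos: [0.4151, -0.3673, 0.2087]
tcp_rot: [3.141, -0.002, 2.971]
force: [-0.3, -0.0, 1.2]
finger_gap: 0.0002
grasp_force: 0.0
```

Run:
```python
from h import *
t=env.capture("top")[:,:,::-1];s=env.capture("scene")[:,:,::-1]
a=cv2.resize(t[130:310,210:450],(800,600))
cv2.imwrite("pics/top1.png",a);cv2.imwrite("pics/scene1.png",cv2.resize(s[100:310,200:480],(800,600)))
```

```text
(no output)
```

View pics/top1.png

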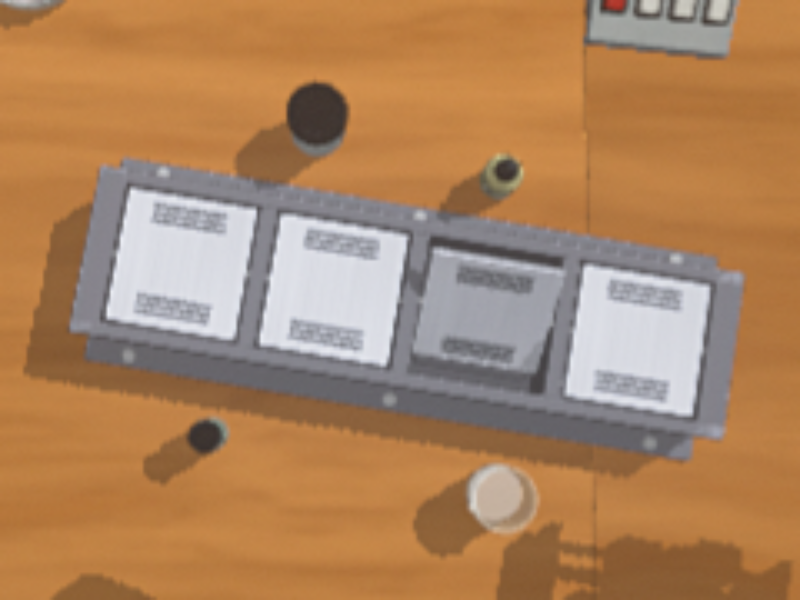

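View pics/scene1.png

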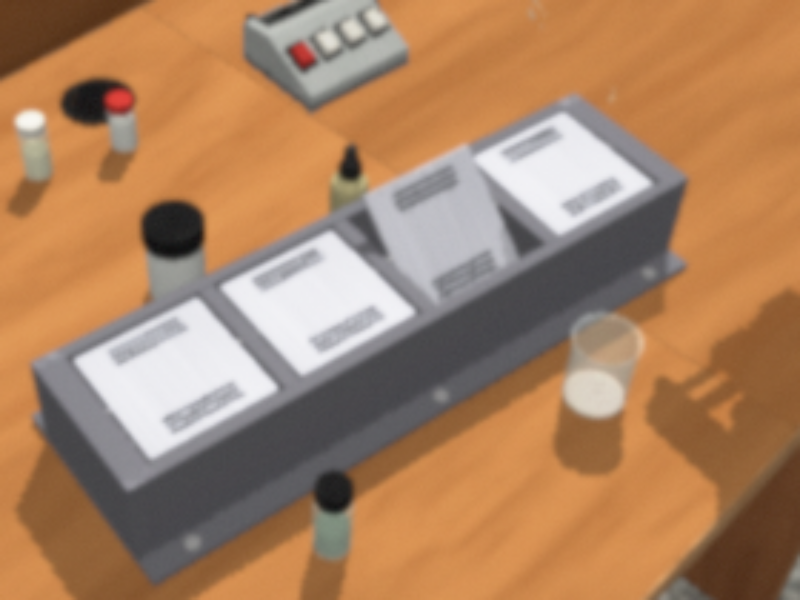

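Panel c (top crop around (490,310)) is tilted with its front edge down and its back edge raised. The other three panels are flush and the four bystanders haven't moved. I'll check the tilt from the raised back corners.

Run:
```python
from h import *
T=tri([[339.6,204.4],[378.9,209.5]],[[327.8,168.3],[364.5,151.8]]);print(T.round(4))
v=T-np.array(MID['c']);print(np.arctan2(v[:,2],v@EX),env.observe()['t'])
```

```text
[[ 0.5406 -0.0188  0.1041]
 [ 0.5286 -0.1068  0.0978]]
[0.72604935 0.57481441] 9.325
```

Run:
```python
from h import *
EY=np.array([.1664,.986,0]);m=np.array(MID['c'])
for th in(.75,.65):
  X=np.array([m+sx*.045*(np.cos(th)*EX+np.sin(th)*np.array([0,0,1]))+s*.044*EY for sx in(1,-1) for s in(1,-1)])
  for n,o,k in(("top",(210,130),3.333),("scene",(200,100),2.857)):
    K,d,R,t=cam(n);uv=cv2.projectPoints(X,cv2.Rodrigues(R)[0],t,K,d)[0][:,0];print(th,n,((uv-o)*k).round(0).tolist())
```

```text
0.75 top [[431.0, 250.0], [564.0, 273.0], [409.0, 352.0], [534.0, 374.0]]
0.75 scene [[363.0, 196.0], [468.0, 144.0], [421.0, 322.0], [523.0, 266.0]]
0.65 top [[432.0, 247.0], [564.0, 269.0], [409.0, 356.0], [534.0, 378.0]]
0.65 scene [[360.0, 197.0], [465.0, 146.0], [424.0, 321.0], [526.0, 265.0]]
```

The corners expected at 0.75 rad match the picture within 4 px, apart from one blurred corner in the top view that is 8 px off. The firm stop agrees with this, and the arm is clear, so I'm handing in.

```bash
python3 -c "
from workcell import env
print(env.job_done())"
```

```text
the job is handed in; nothing more can be done
None
```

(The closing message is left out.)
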